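# Sort the bench parts into their coloured trays

### The job

Tidy the mixed parts in front of the trays: the solder reel and the flux pot belong in the orange tray, the gold power resistor and the white terminal strip in the blue tray, and the small black fan in the white tray. Set each one down gently (do not drop it in), so that it lies flat on the tray floor the same way up as it is now, with nothing stacked or leaning on a rim. Leave the tweezers where they lie.

Things in the scene. Friction and masses are not known exactly. Their poses are not given: they have to be found in the camera images.
- reel_center (a point): reel of solder wire with green flanges, lying on a flange: a disc 60 mm in diameter, 29 mm tall, 0.2 to 0.3 kg. The point is its centre, half-way up; z points up (along its axis) as it lies at the start
- pot_center (a point): round flux pot with a yellow lid on a pale grey base, 41 mm in diameter, 22 mm tall. The point is its centre, half-way up; z points up out of the lid
- resistor_center (a point): gold-coloured ribbed power resistor with a wire lug at each end: 64 mm long over the lugs along its y axis (solid body 50 mm), 16 mm wide along its x axis, 17 mm tall; grip it across x. The point is its centre, half-way up; z points up, the flat base is below
- terminal_center (a point): white four-way terminal strip: four little blocks on a common base, 48 mm long along its y axis, 22 mm wide along its x axis (the blocks 18 mm), 18 mm tall; grip it across x. The point is its centre, half-way up; z points up, the flat base is below
- fan_center (a point): small black square cooling fan, 40 x 40 mm along its x and y axes and 10 mm thick, lying flat with its pale hub label up. The point is its centre, half-way through its thickness; z points up
- blue_tray_floor (a point): open blue parts tray, fixed to the bench: outside 115 mm along its x axis, 145 mm along its y axis and 28 mm tall, walls 3 mm, floor 3 mm thick (109 x 139 mm inside). The point is the centre of the inner floor, 3 mm above the bench; z points up; the wall with the paper label faces -x. All three trays are alike but for colour
- orange_tray_floor (a point): open orange parts tray, fixed to the bench: outside 115 mm along its x axis, 145 mm along its y axis and 28 mm tall, walls 3 mm, floor 3 mm thick (109 x 139 mm inside). The point is the centre of the inner floor, 3 mm above the bench; z points up; the wall with the paper label faces -x. All three trays are alike but for colour
- white_tray_floor (a point): open white parts tray, fixed to the bench: outside 115 mm along its x axis, 145 mm along its y axis and 28 mm tall, walls 3 mm, floor 3 mm thick (109 x 139 mm inside). The point is the centre of the inner floor, 3 mm above the bench; z points up; the wall with the paper label faces -x. All three trays are alike but for colour
- tweezer_center (a point): pale metal tweezers lying on the bench between the parts and the trays, 126 mm along their y axis, 15 mm wide, 9 mm thick; not to be disturbed. The point is their middle, half-way up
Things that resemble listed ones, but are neither listed nor needed, are in the scene too. Leave any purple look-alike of the part that bears pot_center alone. What is shaped like the part that bears fan_center but brown is not meant.

How it is judged:
At the end, for the whole second after the job is handed in: Each part is in its tray (centre within 50 mm along x, 65 mm along y of the middle), at resting height on the floor within 6 mm, same way up as at the start within 0.2 rad, released and at rest; tweezers within 2 cm of where they lay (x of reel_center in the frame of orange_tray_floor between -0.05 and 0.05 m and y of reel_center in the frame of orange_tray_floor between -0.065 and 0.065 m and z of reel_center in the frame of orange_tray_floor between 0.0085 and 0.0205 m and angle between each of reel_center, pot_center, resistor_center, terminal_center, fan_center's own z axis and vertical below 0.2 rad and linear speed of each of reel, pot, resistor, terminal, fan below 0.02 m/s and contact force between each of reel, pot, resistor, terminal, fan and the arm below 0.05 N and contact force between each of reel, pot, resistor, terminal, fan and the fingers below 0.05 N and x of pot_center in the frame of orange_tray_floor between -0.05 and 0.05 m and y of pot_center in the frame of orange_tray_floor between -0.065 and 0.065 m and z of pot_center in the frame of orange_tray_floor between 0.005 and 0.017 m and x of resistor_center in the frame of blue_tray_floor between -0.05 and 0.05 m and y of resistor_center in the frame of blue_tray_floor between -0.065 and 0.065 m and z of resistor_center in the frame of blue_tray_floor between 0.0025 and 0.0145 m and x of terminal_center in the frame of blue_tray_floor between -0.05 and 0.05 m and y of terminal_center in the frame of blue_tray_floor between -0.065 and 0.065 m and z of terminal_center in the frame of blue_tray_floor between 0.003 and 0.015 m and x of fan_center in the frame of white_tray_floor between -0.05 and 0.05 m and y of fan_center in the frame of white_tray_floor between -0.065 and 0.065 m and z of fan_center in the frame of white_tray_floor between -0.001 and 0.011 m and distance of tweezer_center from where it was at the start of the episode below 0.02 m); the robot touches nothing.
It fails at once if one of the five parts is let go with its centre more than 8 cm above the bench (dropped) ((height (world z) of reel_center above 0.08 m and contact force between reel and the fingers below 0.02 N) or (height (world z) of pot_center above 0.08 m and contact force between pot and the fingers below 0.02 N) or (height (world z) of resistor_center above 0.08 m and contact force between resistor and the fingers below 0.02 N) or (height (world z) of terminal_center above 0.08 m and contact force between terminal and the fingers below 0.02 N) or (height (world z) of fan_center above 0.08 m and contact force between fan and the fingers below 0.02 N)).
It fails at once if the tweezers moved by more than 2 cm (distance of tweezer_center from where it was at the start of the episode above 0.02 m).
It also fails if it takes over 91 s, if anything falls off the work surface, if the arm or the gripper's body presses on something with over 40 N, if the wrist force passes 120 N, or if a joint passes its speed limit or range.

### The arm

A 7-joint arm with a two-finger parallel gripper is mounted at the origin on a cart in front of the work surface, level with it; the furniture and walls round the work are solid. World frame = base frame: x ahead of the robot, y to its left, z up, the work surface at z = 0. Lengths are in m, angles in rad, forces in N, time in s.
With the tool pointing down it reaches from about 0.35 to 0.9 m from the base axis. Payload 7.2 kg.
Tool frame: the origin (TCP) lies on the centre line of the jaws, within the pads' length; the fingertips stand 8 mm ahead of it and the grasp point (between the pads) lies 11 mm behind it; z points along the fingers, y is the line along which they close (so a half turn about z gives the same grasp; the last joint's range is limited). The gripper opens to 88 mm and grips with 3 to 60 N. Pads are 20 mm wide; open, the fingers measure 115 mm over their backs; the gripper's body (75 mm by 178 mm) begins 61 mm behind the grasp point.
Start: joints at [1.14, 0.411, -0.013, 1.596, 0.006, 1.134, -0.082], TCP at [0.222, -0.584, 0.231] pointing down, gripper open.
Joint ranges: [-2.95, 2.95], [-0.29, 1.99], [-1.47, 1.44], [0.14, 2.54], [-1.03, 4.17], [0.13, 1.85], [-2.86, 2.86]. Speed limits (rad/s): [2.39, 2.39, 3.01, 3.01, 3.14, 3.14, 3.14].

### API

Orientations are given as a unit quaternion [w, x, y, z].
In Python, from rig import * gives the robot as it stands. The module is installed in compiled form; this text tells all that it offers.
- The arm moves only by the shell command python3 -m handwheel 'ROWS'. ROWS is JSON, a list of rows, each an object with "delta_pos": the shift along the tool's x, y, z in cm, a list of three; "turn": the turn about the tool's z in rad; "hand": the closure, from 0 (fully open) to 1 (shut). In form: [{"delta_pos": [dx, dy, dz], "turn": turn, "hand": hand}, ...]. A call has 1 to 10 rows; each row is the pose to reach, as a shift and turn from the pose commanded when the call began, along the tool's axes at that moment; what a row does not reach only later rows make up. A row lasts 1/12 s, in which the tool goes at most 41.7 mm and 7.16 degrees, less where a joint would pass 70% of its speed; a pose out of reach is approached as far as the arm can. A call with a gripper value outside its range is refused whole. The fingers move at their own pace and stop on an object; the grip force is fixed at half the most. Time passes only in rows, so rows that repeat a pose let the fingers close. It gives the time, the measured TCP pose, the force, the opening and the grip force at its end, in the units of the state.
- get_state(): the state, without advancing time (a new reading comes with each control period).
- grab_frame(name): name is "scene" or "top" or "wrist"; returns a dict with "img" (480x640x3 uint8, blue, green, red), "camera_matrix" (3x3 intrinsics, pixels), "k1" (the pictures are not rectified: a ray, as slopes to the right and down, at radius r is drawn at 1 + k1 r^2 times it, then the intrinsics apply), "pose" (4x4, takes a point from camera to world coordinates); the wrist camera has in their place "hand_eye" (4x4, takes a point from camera to tool coordinates, whose origin is the TCP and whose axes are the flange's). Camera axes: x right, y up, looking along -z (the intrinsics and any distortion apply to the point x, -y, -z); pixel columns grow to the right and rows downward; lengths in m; the calibration is good to about 2 mm. A picture is of the moment at which its call begins: read the wrist's pose just before it. There is no depth.
- job_done(): hands the job in; it is judged then, once.
The state is a dict: "clock": time; "joint_positions": joint angles; "joint_vel": joint speeds; "joint_torque": joint torques, N m; "position": TCP position; "ee_rot": TCP orientation; "force": force on the tool from outside, world axes, zero at the start; "torque": the same for the moment, N m; "opening": opening from 0.0 (shut) to 1.0 (fully open); "gripper_force": force on a finger pad.
Only numpy, scipy, OpenCV 4.12 (cv2) and the standard library are available. Lean on these libraries where they do the work, as an engineer would, in place of code of your own. Each camera call takes 0.05 s, during which the arm holds its last target. There are 200 camera calls.

## Working session

There is one attempt and no reset: what is moved stays moved. The work goes in short steps, Python scripts to look and compute and a shell command to move; the robot and the scene stay as the last step left them, time stands still between calls to the robot, and variables do not carry over. Pictures are saved under pics/ and viewed, at most 14 in all, crops included, and the job is handed in when it is done.

```bash
mkdir -p pics
cat > h.py <<'E'
from rig import *
import numpy as np, cv2
from scipy.spatial.transform import Rotation as R
def rot(q): return R.from_quat([q[1],q[2],q[3],q[0]]).as_matrix()
def frame(n):
    s=get_state(); f=grab_frame(n)
    if n=='wrist':
        T=np.eye(4);T[:3,:3]=rot(s['ee_rot']);T[:3,3]=s['position'];f['pose']=T@np.array(f['hand_eye'])
    return f
def px2w(f,u,v,z):
    K=np.array(f['camera_matrix']);p=np.array([(u-K[0,2])/K[0,0],(v-K[1,2])/K[1,1]]);d=p.copy()
    for _ in range(30): d=p/(1+f['k1']*(d@d))
    P=np.array(f['pose']);r=P[:3,:3]@np.array([d[0],-d[1],-1]);o=P[:3,3]
    return o+r*(z-o[2])/r[2]
def w2px(f,X):
    P=np.array(f['pose']);c=P[:3,:3].T@(np.array(X)-P[:3,3]);d=np.array([c[0],-c[1]])/-c[2]
    d=d*(1+f['k1']*(d@d));K=np.array(f['camera_matrix']);return K[0,0]*d[0]+K[0,2],K[1,1]*d[1]+K[1,2]
E
python3 - <<'E'
from h import *
s=get_state();print(s['clock'],s['position'],s['ee_rot'],s['opening'],s['force'])
print(rot(s['ee_rot']).round(3))
for n in['top','scene']:
    f=frame(n);cv2.imwrite(f'pics/{n}0.png',f['img']);print(n,np.array(f['pose']).round(3),f['k1'],f['camera_matrix'])
E
```

```text
0.0 [ 0.22159312 -0.5838834   0.22982968] [-7.51667860e-04  9.83589644e-01  1.80418422e-01 -2.02105061e-04] 1.001198032931855 [-0.0852217   0.40127659 -0.52643561]
[[ 0.935  0.355 -0.001]
 [ 0.355 -0.935  0.001]
 [-0.    -0.002 -1.   ]]
top [[ 1.000e-03  9.980e-01 -7.000e-02  4.280e-01]
 [-1.000e+00  0.000e+00 -7.000e-03  2.900e-01]
 [-7.000e-03  7.000e-02  9.980e-01  1.225e+00]
 [ 0.000e+00  0.000e+00  0.000e+00  1.000e+00]] -0.05596726284146814 [[548.43122853   0.         318.43912995]
 [  0.         548.43122853 240.01528112]
 [  0.           0.           1.        ]]
scene [[ 0.684  0.551 -0.478  0.115]
 [-0.729  0.534 -0.429 -0.097]
 [ 0.019  0.642  0.767  0.69 ]
 [ 0.     0.     0.     1.   ]] 0.022984781151875227 [[440.66811883   0.         313.6639576 ]
 [  0.         440.66811883 237.24705032]
 [  0.           0.           1.        ]]
```

View pics/top0.png

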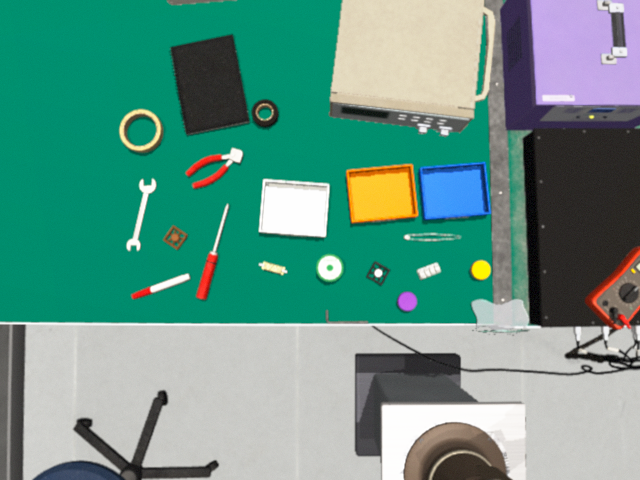

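View pics/scene0.png

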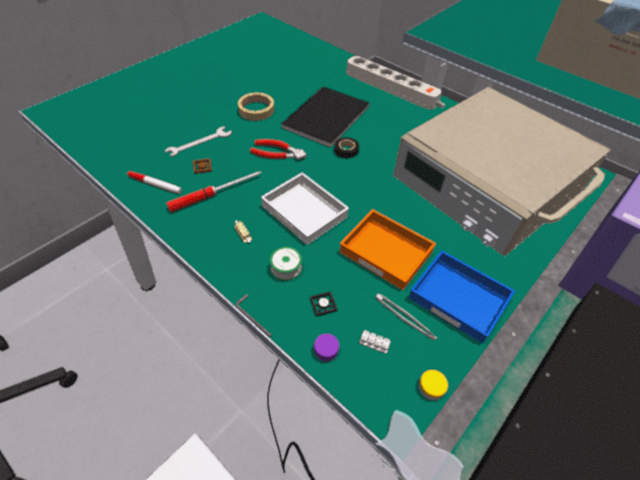

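The top view shows these (pixels):
- **Parts:** resistor (272,268), reel (329,268), fan (378,272), terminal strip (429,270), yellow pot (481,270).
- **Trays:** white (295,209), orange (381,194), blue (455,192). The tweezers are at (432,237).
- **Look-alikes:** purple pot (407,301), brown fan (175,237), black/green roll (265,112) and tan tape (141,131) for the reel.

By the description I choose the yellow pot, the black fan and the green-flanged reel. I'll check them in one crop.

Run:
```python
from h import *
f=frame('top');c=f['img'][145:320,245:505];cv2.imwrite('pics/crop0.png',cv2.resize(c,None,fx=3,fy=3,interpolation=cv2.INTER_CUBIC))
g=frame('scene')
hsv=cv2.cvtColor(f['img'],cv2.COLOR_BGR2HSV)
fg=~((hsv[...,0]>70)&(hsv[...,0]<90)&(hsv[...,1]>150)&(hsv[...,2]>60))
def near(f,u,v,zs,name,r=28):
    hsv=cv2.cvtColor(f['img'],cv2.COLOR_BGR2HSV)
    fg=(~((hsv[...,0]>68)&(hsv[...,0]<92)&(hsv[...,1]>140)&(hsv[...,2]>60))).astype(np.uint8)
    n,l,st,ce=cv2.connectedComponentsWithStats(fg)
    v0,u0=np.mgrid[:480,:640];d=(u0-u)**2+(v0-v)**2;d=np.where(fg>0,d,1e9)
    k=l.flat[d.argmin()];m=(l==k).astype(np.uint8)
    cn=max(cv2.findContours(m,0,1)[0],key=cv2.contourArea)[:,0]
    W=np.array([px2w(f,a,b,zs)[:2] for a,b in cn])*1000
    r=cv2.minAreaRect(W.astype(np.float32))
    print(name,'rect',np.round(r[0]),np.round(r[1]),round(r[2],1),'area px',st[k][4])
for a in [(272,268,.009,'res'),(329,262,.02,'reel'),(378,272,.006,'fan'),(429,270,.012,'term'),(481,270,.015,'pot'),(407,301,.015,'purple'),(295,209,.028,'white'),(381,194,.028,'orange'),(455,192,.028,'blue'),(432,234,.005,'tweez')]: near(f,*a)
print('scene')
for a in [(242,231,.009,'res'),(285,252,.02,'reel'),(323,302,.006,'fan'),(375,341,.012,'term'),(433,383,.015,'pot'),(304,207,.028,'white'),(387,248,.028,'orange'),(462,296,.028,'blue'),(405,315,.005,'tweez')]: near(g,*a)
```

```text
res rect [452. 400.] [67. 21.] 74.6 area px 254
reel rect [452. 275.] [55. 53.] 0.0 area px 514
fan rect [441. 167.] [40. 40.] 59.7 area px 224
term rect [446.  55.] [27. 53.] 21.6 area px 288
pot rect [529. 279.] [1093. 1469.] 0.2 area px 172038
purple rect [379. 104.] [43. 44.] 44.6 area px 343
white rect [583. 353.] [151. 125.] 85.8 area px 3824
orange rect [615. 160.] [125. 152.] 5.5 area px 3850
blue rect [528. 279.] [1081. 1453.] 0.2 area px 172038
tweez rect [521.  54.] [ 20. 112.] 0.0 area px 289
scene
res rect [450. 400.] [69. 23.] 74.3 area px 249
reel rect [449. 273.] [77. 58.] 44.2 area px 813
fan rect [440. 168.] [43. 41.] 60.2 area px 389
term rect [443.  54.] [30. 51.] 20.0 area px 479
pot rect [447. -57.] [44. 52.] 83.5 area px 760
white rect [576. 348.] [167. 136.] 86.1 area px 3710
orange rect [608. 158.] [140. 155.] 5.5 area px 4489
blue rect [614.  -2.] [138. 149.] 4.7 area px 5441
tweez rect [522.  47.] [ 21. 129.] 0.2 area px 585
```

View pics/crop0.png

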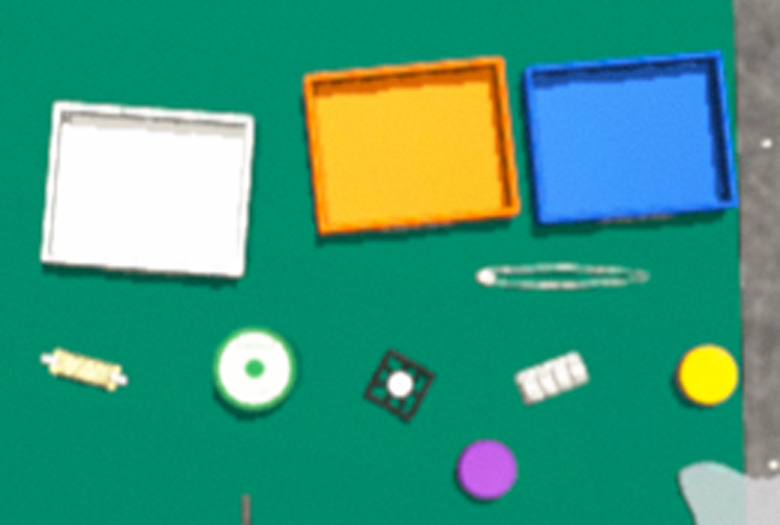

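The crop confirms the choices. The yellow pot at crop (708,375), the green reel (255,369) and the black fan with pale label (399,384) are the wanted ones; the purple pot (487,470) stays.

```bash
cat >> h.py <<'E'
def go(x,y,z,yaw):
    """yaw: world angle (deg) of tool x, mod 180. prints delta cm and turn for handwheel"""
    s=get_state();M=rot(s['ee_rot']);d=M.T@(np.array([x,y,z])-s['position'])*100
    cur=np.degrees(np.arctan2(M[1,0],M[0,0]));t=(yaw-cur+90)%180-90
    print('delta',d.round(2),'turn',round(-np.radians(t),3),'j7',round(s['joint_positions'][6],2),'clock',s['clock'])
E
python3 - <<'E'
from h import *
f=frame('top')
P=lambda u,v,z:px2w(f,245+u/3-.33,145+v/3-.33,z)[:2]*1000
print('reel',P(255,369,.029),'pot',P(708,375,.022),'fan',P(399,384,.01),'purple',P(487,470,.022))
for n,c in dict(orange=[(305,73),(502,58),(519,213),(320,236)],blue=[(525,66),(720,52),(738,206),(540,223)],white=[(54,102),(253,115),(243,276),(42,264)]).items():
    q=np.array([P(*a,.028) for a in c]);e=q[0]+q[3]-q[1]-q[2]
    print(n,q.mean(0).round(1),'yang',np.degrees(np.arctan2(e[1],e[0])).round(1),np.linalg.norm(q-np.roll(q,1,0),axis=1).round())
g=frame('scene')
print('scene pot',px2w(g,433.5,380,.022)[:2],'reel',px2w(g,287,259,.029)[:2])
go(.448,-.057,.10,90)
E
```

```text
reel [451.36040453 273.9159369 ] pot [447.01914284 -57.96489749] fan [440.71066087 167.52182252] purple [378.05439991 104.98695028]
orange [615.8 158.9] yang 95.6 [121. 146. 115. 147.]
blue [622.2  -2.8] yang 94.6 [117. 145. 115. 147.]
white [583.1 352.3] yang 86.4 [120. 147. 119. 147.]
scene pot [ 0.4493296  -0.05579976] reel [0.45295321 0.2727392 ]
delta [ 39.87 -41.25  13.06] turn -1.208 j7 -0.08 clock 0.3
```

```bash
python3 -m handwheel '[{"delta_pos":[0,0,-8],"turn":0,"hand":0},{"delta_pos":[0,0,-15],"turn":0,"hand":0},{"delta_pos":[0,0,-15],"turn":0,"hand":0},{"delta_pos":[0,0,-15],"turn":0,"hand":0},{"delta_pos":[34,-44,-15],"turn":-1.3,"hand":0},{"delta_pos":[34,-44,-15],"turn":-1.3,"hand":0},{"delta_pos":[34,-44,-15],"turn":-1.3,"hand":0},{"delta_pos":[34,-44,-15],"turn":-1.3,"hand":0},{"delta_pos":[34,-44,-15],"turn":-1.3,"hand":0},{"delta_pos":[34,-44,-15],"turn":-1.3,"hand":0}]'
python3 - <<'E'
from h import *
go(.42,-.057,.30,95.6);print(get_state()['position'])
E
```

```text
clock: 1.13
position: [0.2946, -0.3431, 0.3807]
ee_rot: [0.0, 0.848, 0.531, -0.0]
force: [1.1, -1.3, 0.1]
opening: 0.999
gripper_force: 0.0
delta [31.21 -1.21  8.05] turn -0.55 j7 0.3 clock 1.1333
[ 0.29460545 -0.34305325  0.38069616]
```

```bash
python3 -m handwheel '[{"delta_pos":[31.2,-1.2,8],"turn":-0.55,"hand":0},{"delta_pos":[31.2,-1.2,8],"turn":-0.55,"hand":0},{"delta_pos":[31.2,-1.2,8],"turn":-0.55,"hand":0},{"delta_pos":[31.2,-1.2,8],"turn":-0.55,"hand":0},{"delta_pos":[31.2,-1.2,8],"turn":-0.55,"hand":0},{"delta_pos":[31.2,-1.2,8],"turn":-0.55,"hand":0},{"delta_pos":[31.2,-1.2,8],"turn":-0.55,"hand":0},{"delta_pos":[31.2,-1.2,8],"turn":-0.55,"hand":0},{"delta_pos":[31.2,-1.2,8],"turn":-0.55,"hand":0}]'
python3 - <<'E'
from h import *
f=frame('wrist');cv2.imwrite('pics/w1.png',f['img'])
print(f['k1'],w2px(f,[.448,-.057,.022]))
go(.448,-.057,.05,95.6);print(get_state()['position'])
E
```

```text
clock: 1.88
position: [0.4227, -0.0541, 0.2998]
ee_rot: [-0.001, 0.671, 0.742, 0.001]
force: [-0.9, -0.8, 0.3]
opening: 0.999
gripper_force: 0.0
-0.02967383126287237 (np.float64(341.7086344101057), np.float64(207.07094869301255))
delta [-0.27  2.61 25.01] turn 0.0 j7 0.1 clock 1.9333
[ 0.42198641 -0.05711115  0.30016168]
```

View pics/w1.png

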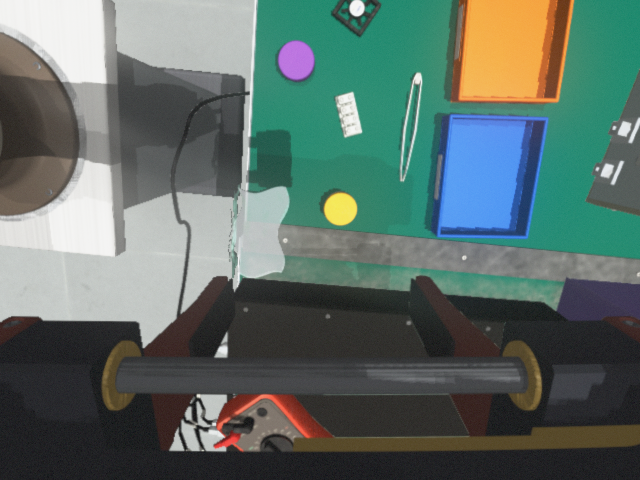

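The wrist view shows the pot at (341,208), as predicted. Next I'll check the height of the black case beside it.

Run:
```python
from h import *
f=frame('wrist');t=frame('top')
for z in(-.3,-.2,-.1,0,.1,.2): print(z,px2w(f,420,290,z)[:2].round(3),px2w(t,525,230,z)[:2].round(3),px2w(t,527,310,z)[:2].round(3))
P=lambda u,v,z:px2w(f,u,v,z)[:2]*1000
q=np.array([P(a,b,.028) for a,b in[(447,116),(546,118),(529,237),(436,236)]]);print('blue',q.mean(0),P(348,114,.018))
```

```text
-0.3 [ 0.675 -0.294] [ 0.563 -0.279] [ 0.34  -0.279]
-0.2 [ 0.64  -0.253] [ 0.554 -0.242] [ 0.346 -0.242]
-0.1 [ 0.606 -0.212] [ 0.545 -0.204] [ 0.351 -0.205]
0 [ 0.571 -0.17 ] [ 0.537 -0.167] [ 0.357 -0.167]
0.1 [ 0.537 -0.129] [ 0.528 -0.13 ] [ 0.363 -0.13 ]
0.2 [ 0.502 -0.088] [ 0.519 -0.092] [ 0.369 -0.093]
blue [620.36540599  -8.17032913] [442.42683113  49.10244816]
```

Run:
```python
from h import *
g=frame('scene')
for z in(-.2,-.1,0,.05,.1,.2): print(z,px2w(g,537,378,z)[:2].round(3),px2w(g,590,290,z)[:2].round(3))
```

```text
-0.2 [ 0.714 -0.196] [ 1.011 -0.19 ]
-0.1 [ 0.647 -0.184] [ 0.911 -0.18 ]
0 [ 0.58  -0.173] [ 0.81  -0.169]
0.05 [ 0.546 -0.168] [ 0.76  -0.164]
0.1 [ 0.512 -0.162] [ 0.709 -0.159]
0.2 [ 0.445 -0.151] [ 0.609 -0.148]
```

The case is level with the bench at y=-0.17, so it is clear of the gripper. Now I'll grip the pot.

```bash
python3 -m handwheel '[{"delta_pos":[-0.2,2.6,15],"turn":0,"hand":0},{"delta_pos":[-0.2,2.6,15],"turn":0,"hand":0},{"delta_pos":[-0.2,2.6,15],"turn":0,"hand":0},{"delta_pos":[-0.2,2.6,15],"turn":0,"hand":0},{"delta_pos":[-0.2,2.6,25],"turn":0,"hand":0},{"delta_pos":[-0.2,2.6,25],"turn":0,"hand":0},{"delta_pos":[-0.2,2.6,25],"turn":0,"hand":0},{"delta_pos":[-0.2,2.6,27],"turn":0,"hand":0},{"delta_pos":[-0.2,2.6,28.8],"turn":0,"hand":0},{"delta_pos":[-0.2,2.6,28.8],"turn":0,"hand":0}]'
python3 -m handwheel '[{"delta_pos":[0,0,0],"turn":0,"hand":0},{"delta_pos":[0,0,0],"turn":0,"hand":1},{"delta_pos":[0,0,0],"turn":0,"hand":1},{"delta_pos":[0,0,0],"turn":0,"hand":1},{"delta_pos":[0,0,0],"turn":0,"hand":1},{"delta_pos":[0,0,0],"turn":0,"hand":1},{"delta_pos":[0,0,0],"turn":0,"hand":1},{"delta_pos":[0,0,0],"turn":0,"hand":1}]'
python3 - <<'E'
from h import *
s=get_state();print(s['opening'],s['gripper_force'],s['position'])
c=np.array([.616,.159]);a=np.radians(5.6);ex=np.array([np.cos(a),np.sin(a)]);ey=np.array([-ex[1],ex[0]])
print('pot tgt',c-.035*ey,'reel tgt',c+.032*ey)
p=c-.035*ey;go(*p,.085,95.6)
E
```

```text
clock: 2.92
position: [0.4458, -0.0612, 0.0102]
ee_rot: [-0.002, 0.675, 0.738, -0.002]
force: [-0.7, -0.5, 0.6]
opening: 1.001
gripper_force: 0.0
clock: 3.58
position: [0.4478, -0.0596, 0.0128]
ee_rot: [0.0, 0.674, 0.739, 0.0]
force: [-0.8, -0.1, -0.1]
opening: 0.505
gripper_force: 0.0
0.5051364091066254 0.0 [ 0.44784821 -0.0596406   0.01283748]
pot tgt [0.6194154  0.12416704] reel tgt [0.61287735 0.19084728]
delta [16.73 18.77 -7.21] turn -0.006 j7 -0.28 clock 3.5833
```

```bash
python3 -m handwheel '[{"delta_pos":[0,0,0],"turn":0,"hand":1},{"delta_pos":[0,0,0],"turn":0,"hand":1},{"delta_pos":[0,0,0],"turn":0,"hand":1},{"delta_pos":[0,0,-3],"turn":0,"hand":1},{"delta_pos":[0,0,-6.5],"turn":0,"hand":1},{"delta_pos":[0,0,-6.5],"turn":0,"hand":1},{"delta_pos":[0,0,-6.5],"turn":0,"hand":1}]'
python3 - <<'E'
from h import *
go(.619,.124,.078,95.6)
E
```

```text
clock: 4.17
position: [0.449, -0.0599, 0.079]
ee_rot: [0.002, 0.674, 0.739, 0.001]
force: [-0.3, -0.0, -0.2]
opening: 0.452
gripper_force: 30.0
delta [16.76 18.6   0.14] turn -0.006 j7 -0.19 clock 4.1667
```

```bash
python3 -m handwheel '[{"delta_pos":[6,7,0],"turn":0,"hand":1},{"delta_pos":[9,10,0],"turn":0,"hand":1},{"delta_pos":[12,13,0],"turn":0,"hand":1},{"delta_pos":[14,16,0],"turn":0,"hand":1},{"delta_pos":[16.8,18.6,0],"turn":0,"hand":1},{"delta_pos":[16.8,18.6,0],"turn":0,"hand":1},{"delta_pos":[16.8,18.6,0],"turn":0,"hand":1},{"delta_pos":[16.8,18.6,0],"turn":0,"hand":1},{"delta_pos":[16.8,18.6,0],"turn":0,"hand":1}]'
python3 - <<'E'
from h import *
go(.619,.124,.0165,95.6)
E
```

```text
clock: 4.92
position: [0.6163, 0.1245, 0.0756]
ee_rot: [-0.001, 0.674, 0.739, -0.001]
force: [-1.4, -1.0, -0.9]
opening: 0.45
gripper_force: 30.0
delta [-0.07  0.29  5.91] turn -0.005 j7 -0.5 clock 4.9167
```

```bash
python3 -m handwheel '[{"delta_pos":[0,0,2.5],"turn":0,"hand":1},{"delta_pos":[0,0,4.5],"turn":0,"hand":1},{"delta_pos":[0,0,5.5],"turn":0,"hand":1},{"delta_pos":[0,0,5.8],"turn":0,"hand":1},{"delta_pos":[0,0,5.8],"turn":0,"hand":1},{"delta_pos":[0,0,5.8],"turn":0,"hand":1}]'
python3 -m handwheel '[{"delta_pos":[0,0,0],"turn":0,"hand":1},{"delta_pos":[0,0,0],"turn":0,"hand":1}]'
```

```text
clock: 5.42
position: [0.6178, 0.1244, 0.0203]
ee_rot: [0.0, 0.674, 0.739, 0.0]
force: [0.1, 0.5, -0.3]
opening: 0.451
gripper_force: 30.0
clock: 5.58
position: [0.6182, 0.1248, 0.0208]
ee_rot: [0.001, 0.674, 0.739, 0.001]
force: [-0.8, -0.3, -1.4]
opening: 0.451
gripper_force: 30.0
```

```bash
python3 -m handwheel '[{"delta_pos":[0,0,0.2],"turn":0,"hand":1},{"delta_pos":[0,0,0.4],"turn":0,"hand":1},{"delta_pos":[0,0,0.45],"turn":0,"hand":1},{"delta_pos":[0,0,0.45],"turn":0,"hand":1},{"delta_pos":[0,0,0.45],"turn":0,"hand":1}]'
python3 -m handwheel '[{"delta_pos":[0,0,0],"turn":0,"hand":0.35},{"delta_pos":[0,0,0],"turn":0,"hand":0.35},{"delta_pos":[0,0,0],"turn":0,"hand":0.35},{"delta_pos":[0,0,0],"turn":0,"hand":0.35},{"delta_pos":[0,0,0],"turn":0,"hand":0.35},{"delta_pos":[0,0,-4],"turn":0,"hand":0.3},{"delta_pos":[0,0,-8],"turn":0,"hand":0.2},{"delta_pos":[0,0,-12],"turn":0,"hand":0},{"delta_pos":[0,0,-12],"turn":0,"hand":0}]'
python3 - <<'E'
from h import *
go(.452,.2735,.12,95.6)
E
```

```text
clock: 6.0
position: [0.6179, 0.1248, 0.0158]
ee_rot: [0.0, 0.674, 0.739, 0.0]
force: [-1.0, -0.9, 5.7]
opening: 0.449
gripper_force: 30.0
clock: 6.75
position: [0.6214, 0.1267, 0.1432]
ee_rot: [0.003, 0.674, 0.739, 0.005]
force: [1.2, 1.3, 0.2]
opening: 0.887
gripper_force: 0.0
delta [ 16.18 -15.54   2.18] turn -0.006 j7 -0.46 clock 6.75
```

```bash
python3 -m handwheel '[{"delta_pos":[16.2,-15.5,0],"turn":0,"hand":0},{"delta_pos":[16.2,-15.5,0],"turn":0,"hand":0},{"delta_pos":[16.2,-15.5,0],"turn":0,"hand":0},{"delta_pos":[16.2,-15.5,0],"turn":0,"hand":0},{"delta_pos":[16.2,-15.5,0],"turn":0,"hand":0},{"delta_pos":[16.2,-15.5,0],"turn":0,"hand":0},{"delta_pos":[16.2,-15.5,0],"turn":0,"hand":0},{"delta_pos":[16.2,-15.5,0],"turn":0,"hand":0},{"delta_pos":[16.2,-15.5,0],"turn":0,"hand":0}]'
python3 - <<'E'
from h import *
go(.452,.2735,.013,95.6)
f=frame('wrist');cv2.imwrite('pics/w2.png',f['img']);print(w2px(f,[.452,.2735,.029]))
E
```

```text
clock: 7.5
position: [0.4493, 0.271, 0.135]
ee_rot: [0.0, 0.674, 0.739, -0.0]
force: [0.6, -0.3, 0.4]
opening: 0.999
gripper_force: 0.0
delta [ 0.23  0.28 12.2 ] turn -0.007 j7 -0.83 clock 7.5
(np.float64(325.70323791475874), np.float64(238.02456226563478))
```

View pics/w2.png

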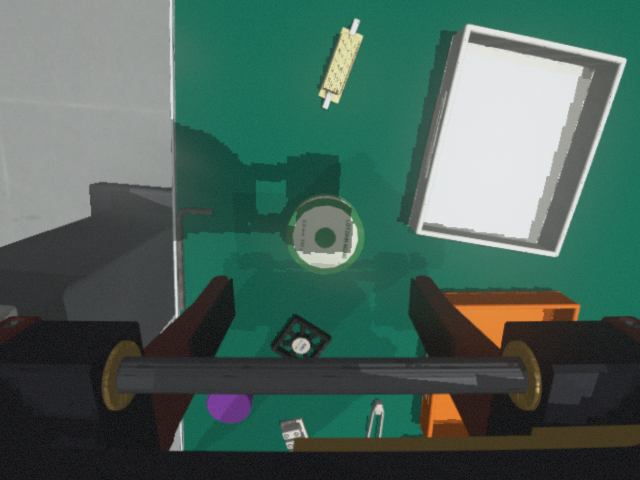

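The reel is at (326,234) in the wrist view, matching the prediction of (326,238). The resistor is at (341,65) and the fan at (301,340).

```bash
python3 -m handwheel '[{"delta_pos":[0.1,0.3,4],"turn":0,"hand":0},{"delta_pos":[0.1,0.3,8],"turn":0,"hand":0},{"delta_pos":[0.1,0.3,11],"turn":0,"hand":0},{"delta_pos":[0.1,0.3,11.8],"turn":0,"hand":0},{"delta_pos":[0.1,0.3,11.8],"turn":0,"hand":0},{"delta_pos":[0.1,0.3,11.8],"turn":0,"hand":1},{"delta_pos":[0.1,0.3,11.8],"turn":0,"hand":1},{"delta_pos":[0.1,0.3,11.8],"turn":0,"hand":1},{"delta_pos":[0.1,0.3,11.8],"turn":0,"hand":1},{"delta_pos":[0.1,0.3,11.8],"turn":0,"hand":1}]'
python3 -m handwheel '[{"delta_pos":[0,0,0],"turn":0,"hand":1},{"delta_pos":[0,0,0],"turn":0,"hand":1},{"delta_pos":[0,0,0],"turn":0,"hand":1}]'
```

```text
clock: 8.38
position: [0.452, 0.2734, 0.0184]
ee_rot: [0.0, 0.674, 0.739, 0.001]
force: [0.2, -0.4, 8.0]
opening: 0.676
gripper_force: 30.0
clock: 8.63
position: [0.452, 0.2734, 0.0184]
ee_rot: [0.001, 0.674, 0.739, 0.001]
force: [-1.0, -1.2, 7.4]
opening: 0.673
gripper_force: 30.0
```

```bash
python3 -m handwheel '[{"delta_pos":[0,0,-2],"turn":0,"hand":1},{"delta_pos":[0,0,-4],"turn":0,"hand":1},{"delta_pos":[0,0,-6],"turn":0,"hand":1},{"delta_pos":[0,0,-6],"turn":0,"hand":1},{"delta_pos":[0,0,-6],"turn":0,"hand":1}]'
python3 - <<'E'
from h import *
go(.613,.191,.077,95.6);print(get_state()['position'])
f=frame('wrist');cv2.imwrite('pics/w3.png',f['img'])
E
```

```text
clock: 9.05
position: [0.4519, 0.2733, 0.0779]
ee_rot: [0.001, 0.674, 0.739, 0.001]
force: [-0.3, -0.2, -2.0]
opening: 0.676
gripper_force: 30.0
delta [-9.67 15.29  0.12] turn -0.006 j7 -0.89 clock 9.05
[0.45185898 0.27326067 0.07794344]
```

View pics/w3.png

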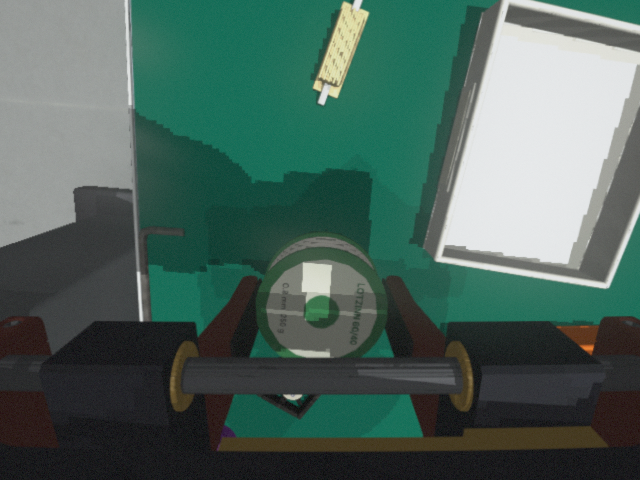

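The reel is held level at (320,307). Moving it to the orange tray.

```bash
python3 -m handwheel '[{"delta_pos":[-2,3,0],"turn":0,"hand":1},{"delta_pos":[-4,6,0],"turn":0,"hand":1},{"delta_pos":[-6,9,0],"turn":0,"hand":1},{"delta_pos":[-8,12,0],"turn":0,"hand":1},{"delta_pos":[-9.6,15.3,0],"turn":0,"hand":1},{"delta_pos":[-9.6,15.3,0],"turn":0,"hand":1},{"delta_pos":[-9.6,15.3,0],"turn":0,"hand":1},{"delta_pos":[-9.6,15.3,0],"turn":0,"hand":1},{"delta_pos":[-9.6,15.3,0],"turn":0,"hand":1},{"delta_pos":[-9.6,15.3,0],"turn":0,"hand":1}]'
python3 -m handwheel '[{"delta_pos":[0,0,2],"turn":0,"hand":1},{"delta_pos":[0,0,4],"turn":0,"hand":1},{"delta_pos":[0,0,5.1],"turn":0,"hand":1},{"delta_pos":[0,0,5.1],"turn":0,"hand":1},{"delta_pos":[0,0,5.1],"turn":0,"hand":1},{"delta_pos":[0,0,5.1],"turn":0,"hand":1},{"delta_pos":[0,0,5.1],"turn":0,"hand":1},{"delta_pos":[0,0,5.1],"turn":0,"hand":1}]'
```

```text
clock: 9.93
position: [0.611, 0.1927, 0.0768]
ee_rot: [-0.0, 0.673, 0.74, -0.0]
force: [-0.0, 0.5, -2.1]
opening: 0.674
gripper_force: 30.0
clock: 10.6
position: [0.613, 0.1919, 0.0273]
ee_rot: [0.0, 0.674, 0.739, 0.001]
force: [0.1, -0.3, -2.4]
opening: 0.671
gripper_force: 30.0
```

Lower 6 mm more to contact, then release.

```bash
python3 -m handwheel '[{"delta_pos":[0,0,0.3],"turn":0,"hand":1},{"delta_pos":[0,0,0.5],"turn":0,"hand":1},{"delta_pos":[0,0,0.6],"turn":0,"hand":1},{"delta_pos":[0,0,0.6],"turn":0,"hand":1},{"delta_pos":[0,0,0.6],"turn":0,"hand":1}]'
python3 -m handwheel '[{"delta_pos":[0,0,0],"turn":0,"hand":0.2},{"delta_pos":[0,0,0],"turn":0,"hand":0.2},{"delta_pos":[0,0,0],"turn":0,"hand":0.2},{"delta_pos":[0,0,0],"turn":0,"hand":0.2},{"delta_pos":[0,0,0],"turn":0,"hand":0.2},{"delta_pos":[0,0,-4],"turn":0,"hand":0.2},{"delta_pos":[0,0,-8],"turn":0,"hand":0.2},{"delta_pos":[0,0,-12],"turn":0,"hand":0.2},{"delta_pos":[0,0,-12],"turn":0,"hand":0.2}]'
python3 - <<'E'
from h import *
go(.441,.1675,.12,59.7)
E
```

```text
clock: 11.02
position: [0.6127, 0.1916, 0.0214]
ee_rot: [0.0, 0.674, 0.739, 0.0]
force: [-1.8, -1.7, 8.3]
opening: 0.67
gripper_force: 30.0
clock: 11.77
position: [0.616, 0.1939, 0.1484]
ee_rot: [0.003, 0.674, 0.739, 0.005]
force: [1.9, 0.9, 0.5]
opening: 0.803
gripper_force: 0.0
delta [ -1.03 -17.7    2.64] turn 0.621 j7 -0.57 clock 11.7667
```

```bash
python3 -m handwheel '[{"delta_pos":[-1,-17.7,0],"turn":0.62,"hand":0.3},{"delta_pos":[-1,-17.7,0],"turn":0.62,"hand":0.3},{"delta_pos":[-1,-17.7,0],"turn":0.62,"hand":0.3},{"delta_pos":[-1,-17.7,0],"turn":0.62,"hand":0.3},{"delta_pos":[-1,-17.7,0],"turn":0.62,"hand":0.3},{"delta_pos":[-1,-17.7,0],"turn":0.62,"hand":0.3},{"delta_pos":[-1,-17.7,0],"turn":0.62,"hand":0.3},{"delta_pos":[-1,-17.7,0],"turn":0.62,"hand":0.3},{"delta_pos":[-1,-17.7,0],"turn":0.62,"hand":0.3},{"delta_pos":[-1,-17.7,0],"turn":0.62,"hand":0.3}]'
python3 - <<'E'
from h import *
go(.441,.1675,.011,59.7)
f=frame('wrist');cv2.imwrite('pics/w4.png',f['img'])
p=np.array([.441,.1675,.01]);print(w2px(f,p))
E
```

```text
clock: 12.6
position: [0.438, 0.1656, 0.1399]
ee_rot: [-0.0, 0.867, 0.499, 0.0]
force: [-0.2, 0.2, -0.1]
opening: 0.701
gripper_force: 0.0
delta [ 0.31  0.17 12.89] turn 0.002 j7 -1.18 clock 12.6
(np.float64(323.50149027924317), np.float64(229.22114839993648))
```

View pics/w4.png

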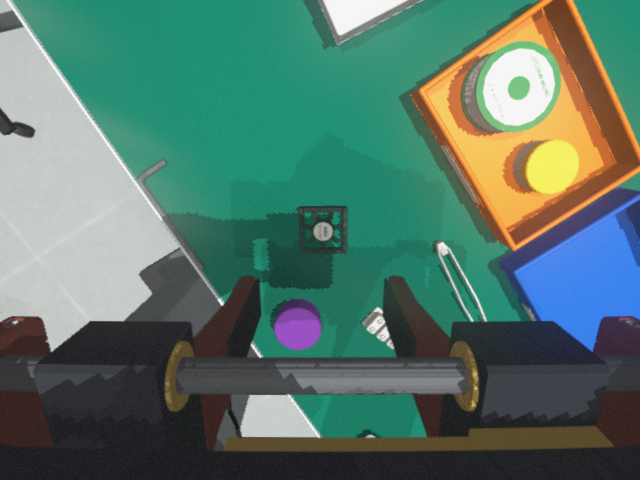

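The fan is aligned at (323,230), and the reel and pot lie flat in the orange tray. I'll pick the fan up.

```bash
python3 -m handwheel '[{"delta_pos":[0.3,0.2,4],"turn":0,"hand":0.3},{"delta_pos":[0.3,0.2,8],"turn":0,"hand":0.3},{"delta_pos":[0.3,0.2,11],"turn":0,"hand":0.3},{"delta_pos":[0.3,0.2,12.4],"turn":0,"hand":0.3},{"delta_pos":[0.3,0.2,12.4],"turn":0,"hand":0.3},{"delta_pos":[0.3,0.2,12.4],"turn":0,"hand":0.3},{"delta_pos":[0.3,0.2,12.4],"turn":0,"hand":0.3},{"delta_pos":[0.3,0.2,12.4],"turn":0,"hand":0.3}]'
python3 - <<'E'
from h import *
go(.441,.1675,.011,59.7)
E
```

```text
clock: 13.32
position: [0.4414, 0.1674, 0.0174]
ee_rot: [0.0, 0.867, 0.498, 0.001]
force: [0.2, -1.1, 0.3]
opening: 0.7
gripper_force: 0.0
delta [-0.01 -0.04  0.64] turn 0.001 j7 -1.33 clock 13.3167
```

```bash
python3 -m handwheel '[{"delta_pos":[0,0,0.4],"turn":0,"hand":0.3},{"delta_pos":[0,0,0.65],"turn":0,"hand":0.3},{"delta_pos":[0,0,0.65],"turn":0,"hand":0.3},{"delta_pos":[0,0,0.65],"turn":0,"hand":1},{"delta_pos":[0,0,0.65],"turn":0,"hand":1},{"delta_pos":[0,0,0.65],"turn":0,"hand":1},{"delta_pos":[0,0,0.65],"turn":0,"hand":1},{"delta_pos":[0,0,0.65],"turn":0,"hand":1},{"delta_pos":[0,0,0.65],"turn":0,"hand":1},{"delta_pos":[0,0,0.65],"turn":0,"hand":1}]'
python3 -m handwheel '[{"delta_pos":[0,0,0],"turn":0,"hand":1},{"delta_pos":[0,0,-2],"turn":0,"hand":1},{"delta_pos":[0,0,-4],"turn":0,"hand":1},{"delta_pos":[0,0,-6],"turn":0,"hand":1},{"delta_pos":[0,0,-6],"turn":0,"hand":1},{"delta_pos":[0,0,-6],"turn":0,"hand":1}]'
python3 - <<'E'
from h import *
go(.582,.351,.07,86.4)
go(.582,.351,.07,-3.6)
E
```

```text
clock: 14.15
position: [0.4404, 0.167, 0.0097]
ee_rot: [0.0, 0.867, 0.498, 0.0]
force: [-1.0, -0.7, 2.0]
opening: 0.453
gripper_force: 30.0
clock: 14.65
position: [0.441, 0.167, 0.0703]
ee_rot: [0.0, 0.867, 0.498, 0.001]
force: [0.4, -0.6, 0.3]
opening: 0.451
gripper_force: 30.0
delta [23.    2.9   0.07] turn -0.466 j7 -1.27 clock 14.65
delta [23.    2.9   0.07] turn 1.105 j7 -1.27 clock 14.65
```

```bash
python3 -m handwheel '[{"delta_pos":[4,0.5,0],"turn":-0.1,"hand":1},{"delta_pos":[8,1,0],"turn":-0.2,"hand":1},{"delta_pos":[12,1.5,0],"turn":-0.3,"hand":1},{"delta_pos":[16,2,0],"turn":-0.4,"hand":1},{"delta_pos":[20,2.5,0],"turn":-0.47,"hand":1},{"delta_pos":[23,2.9,0],"turn":-0.47,"hand":1},{"delta_pos":[23,2.9,0],"turn":-0.47,"hand":1},{"delta_pos":[23,2.9,0],"turn":-0.47,"hand":1},{"delta_pos":[23,2.9,0],"turn":-0.47,"hand":1}]'
python3 -m handwheel '[{"delta_pos":[0,0,2],"turn":0,"hand":1},{"delta_pos":[0,0,4],"turn":0,"hand":1},{"delta_pos":[0,0,5.2],"turn":0,"hand":1},{"delta_pos":[0,0,5.2],"turn":0,"hand":1},{"delta_pos":[0,0,5.2],"turn":0,"hand":1},{"delta_pos":[0,0,5.2],"turn":0,"hand":1},{"delta_pos":[0,0,5.2],"turn":0,"hand":1},{"delta_pos":[0,0,5.2],"turn":0,"hand":1}]'
python3 - <<'E'
from h import *
go(.582,.351,.0132,86.4)
E
```

```text
clock: 15.4
position: [0.58, 0.35, 0.0677]
ee_rot: [-0.0, 0.727, 0.686, -0.002]
force: [0.0, -0.8, 0.1]
opening: 0.452
gripper_force: 30.0
clock: 16.07
position: [0.5818, 0.3514, 0.0189]
ee_rot: [0.0, 0.727, 0.686, 0.001]
force: [-0.6, 0.3, -0.7]
opening: 0.452
gripper_force: 30.0
delta [-0.04  0.02  0.57] turn 0.005 j7 -1.02 clock 16.0667
```

```bash
python3 -m handwheel '[{"delta_pos":[0,0,0.3],"turn":0,"hand":1},{"delta_pos":[0,0,0.5],"turn":0,"hand":1},{"delta_pos":[0,0,0.6],"turn":0,"hand":1},{"delta_pos":[0,0,0.6],"turn":0,"hand":1},{"delta_pos":[0,0,0.6],"turn":0,"hand":1}]'
python3 -m handwheel '[{"delta_pos":[0,0,0],"turn":0,"hand":0.4},{"delta_pos":[0,0,0],"turn":0,"hand":0.4},{"delta_pos":[0,0,0],"turn":0,"hand":0.4},{"delta_pos":[0,0,0],"turn":0,"hand":0.4},{"delta_pos":[0,0,0],"turn":0,"hand":0.4},{"delta_pos":[0,0,-4],"turn":0,"hand":0.4},{"delta_pos":[0,0,-8],"turn":0,"hand":0.4},{"delta_pos":[0,0,-12],"turn":0,"hand":0.4},{"delta_pos":[0,0,-12],"turn":0,"hand":0.4}]'
python3 - <<'E'
from h import *
go(.451,.4,.13,74.5)
E
```

```text
clock: 16.48
position: [0.5815, 0.3512, 0.0127]
ee_rot: [0.0, 0.727, 0.686, 0.0]
force: [-2.5, -1.5, 8.3]
opening: 0.451
gripper_force: 30.0
clock: 17.23
position: [0.5844, 0.3541, 0.1402]
ee_rot: [0.001, 0.727, 0.686, 0.006]
force: [1.0, 1.2, 1.3]
opening: 0.597
gripper_force: 0.0
delta [  3.8  -13.59   0.93] turn 0.212 j7 -0.96 clock 17.2333
```

```bash
python3 -m handwheel '[{"delta_pos":[3.8,-13.6,0],"turn":0.21,"hand":0.5},{"delta_pos":[3.8,-13.6,0],"turn":0.21,"hand":0.5},{"delta_pos":[3.8,-13.6,0],"turn":0.21,"hand":0.5},{"delta_pos":[3.8,-13.6,0],"turn":0.21,"hand":0.5},{"delta_pos":[3.8,-13.6,0],"turn":0.21,"hand":0.5},{"delta_pos":[3.8,-13.6,0],"turn":0.21,"hand":0.5},{"delta_pos":[3.8,-13.6,0],"turn":0.21,"hand":0.5},{"delta_pos":[3.8,-13.6,0],"turn":0.21,"hand":0.5}]'
python3 - <<'E'
from h import *
go(.451,.4,.012,74.5)
f=frame('wrist');cv2.imwrite('pics/w5.png',f['img'])
print(w2px(f,[.451,.4,.017]))
E
```

```text
clock: 17.9
position: [0.4494, 0.3959, 0.1313]
ee_rot: [0.0, 0.796, 0.605, 0.0]
force: [0.3, 0.8, 0.2]
opening: 0.499
gripper_force: 0.0
delta [ 0.45  0.04 11.93] turn 0.0 j7 -1.35 clock 17.9
(np.float64(322.13792148200156), np.float64(232.4191427321152))
```

View pics/w5.png

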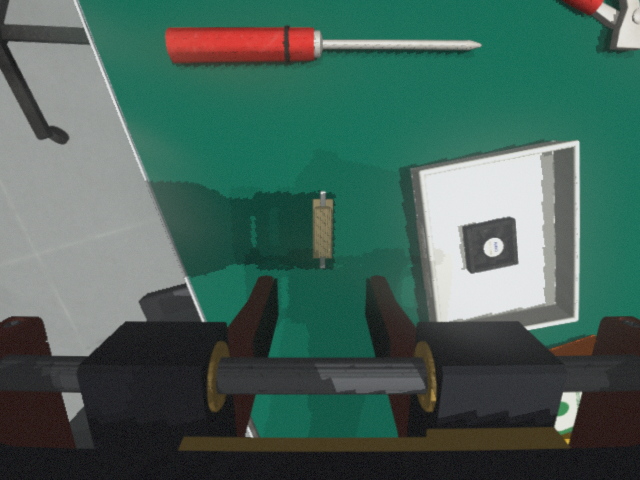

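The resistor is at (322,229), aligned with the jaws, and the fan lies flat in the white tray at (490,245). Picking up the resistor.

```bash
python3 -m handwheel '[{"delta_pos":[0.4,0,4],"turn":0,"hand":0.5},{"delta_pos":[0.4,0,8],"turn":0,"hand":0.5},{"delta_pos":[0.4,0,11],"turn":0,"hand":0.5},{"delta_pos":[0.4,0,11.7],"turn":0,"hand":0.5},{"delta_pos":[0.4,0,11.7],"turn":0,"hand":0.5},{"delta_pos":[0.4,0,11.7],"turn":0,"hand":0.5},{"delta_pos":[0.4,0,11.7],"turn":0,"hand":0.5},{"delta_pos":[0.4,0,11.7],"turn":0,"hand":1},{"delta_pos":[0.4,0,11.7],"turn":0,"hand":1},{"delta_pos":[0.4,0,11.7],"turn":0,"hand":1}]'
python3 -m handwheel '[{"delta_pos":[0,0,0],"turn":0,"hand":1},{"delta_pos":[0,0,0],"turn":0,"hand":1},{"delta_pos":[0,0,0],"turn":0,"hand":1},{"delta_pos":[0,0,0],"turn":0,"hand":1}]'
```

```text
clock: 18.78
position: [0.4493, 0.4011, 0.0159]
ee_rot: [0.0, 0.795, 0.606, 0.001]
force: [-0.2, 0.1, 0.3]
opening: 0.314
gripper_force: 0.0
clock: 19.12
position: [0.449, 0.4008, 0.0151]
ee_rot: [0.0, 0.795, 0.606, 0.0]
force: [-0.5, -1.3, 5.2]
opening: 0.164
gripper_force: 30.0
```

```bash
python3 -m handwheel '[{"delta_pos":[0,0,-2],"turn":0,"hand":1},{"delta_pos":[0,0,-4],"turn":0,"hand":1},{"delta_pos":[0,0,-6.5],"turn":0,"hand":1},{"delta_pos":[0,0,-6.5],"turn":0,"hand":1},{"delta_pos":[0,0,-6.5],"turn":0,"hand":1},{"delta_pos":[0,0,-6.5],"turn":0,"hand":1}]'
python3 - <<'E'
from h import *
a=np.radians(4.6);c=np.array([.621,-.004]);ey=np.array([-np.sin(a),np.cos(a)])
r=c+.033*ey;print(r,c-.033*ey)
go(*r,.08,4.6);print(get_state()['position'])
E
```

```text
clock: 19.62
position: [0.4485, 0.4002, 0.0789]
ee_rot: [0.0, 0.795, 0.606, -0.0]
force: [-0.1, 0.7, -0.3]
opening: 0.164
gripper_force: 30.0
[0.61835344 0.0288937 ] [ 0.62364656 -0.0368937 ]
delta [-31.31  26.22  -0.09] turn 1.222 j7 -1.39 clock 19.6167
[0.44846794 0.4002135  0.07891595]
```

```bash
python3 -m handwheel '[{"delta_pos":[-3,2.5,0],"turn":0.12,"hand":1},{"delta_pos":[-6,5,0],"turn":0.24,"hand":1},{"delta_pos":[-9,7.5,0],"turn":0.36,"hand":1},{"delta_pos":[-12,10,0],"turn":0.48,"hand":1},{"delta_pos":[-15,12.5,0],"turn":0.6,"hand":1},{"delta_pos":[-18,15,0],"turn":0.72,"hand":1},{"delta_pos":[-21,17.6,0],"turn":0.84,"hand":1},{"delta_pos":[-24,20.1,0],"turn":0.96,"hand":1},{"delta_pos":[-27,22.6,0],"turn":1.08,"hand":1},{"delta_pos":[-29,24.3,0],"turn":1.2,"hand":1}]'
python3 - <<'E'
from h import *
go(.618,.029,.08,4.6)
E
```

```text
clock: 20.45
position: [0.6065, 0.0516, 0.078]
ee_rot: [0.001, 0.999, 0.047, -0.001]
force: [0.2, -0.2, 0.1]
opening: 0.161
gripper_force: 30.0
delta [ 0.94  2.36 -0.2 ] turn 0.013 j7 -1.76 clock 20.45
```

```bash
python3 -m handwheel '[{"delta_pos":[0.9,2.7,0],"turn":0.02,"hand":1},{"delta_pos":[0.9,2.7,0],"turn":0.02,"hand":1},{"delta_pos":[0.9,2.7,0],"turn":0.02,"hand":1},{"delta_pos":[0.9,2.7,0],"turn":0.02,"hand":1},{"delta_pos":[0.9,2.7,2],"turn":0.02,"hand":1},{"delta_pos":[0.9,2.7,4],"turn":0.02,"hand":1},{"delta_pos":[0.9,2.7,5.4],"turn":0.02,"hand":1},{"delta_pos":[0.9,2.7,5.4],"turn":0.02,"hand":1},{"delta_pos":[0.9,2.7,5.4],"turn":0.02,"hand":1},{"delta_pos":[0.9,2.7,5.4],"turn":0.02,"hand":1}]'
python3 - <<'E'
from h import *
go(.618,.029,.0182,4.6)
f=frame('wrist');cv2.imwrite('pics/w6.png',f['img'])
E
```

```text
clock: 21.28
position: [0.6181, 0.032, 0.0262]
ee_rot: [-0.0, 0.999, 0.042, 0.0]
force: [0.3, 0.1, -0.4]
opening: 0.162
gripper_force: 30.0
delta [-0.04  0.3   0.8 ] turn 0.004 j7 -1.75 clock 21.2833
```

View pics/w6.png

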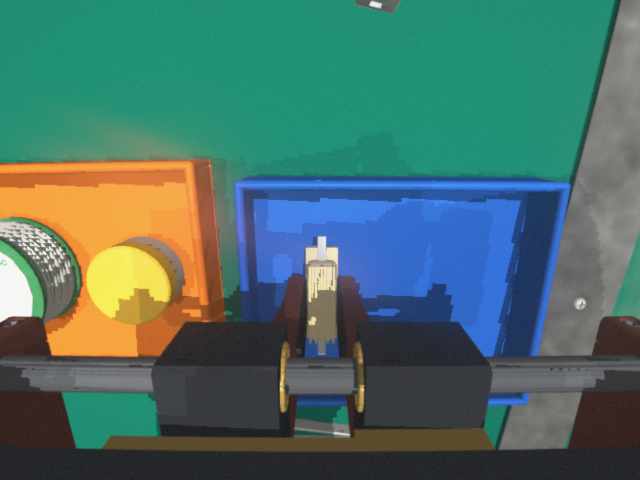

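The resistor sits level inside the left half of the blue tray. Lowering and releasing.

```bash
python3 -m handwheel '[{"delta_pos":[0,0,0.3],"turn":0,"hand":1},{"delta_pos":[0,0,0.6],"turn":0,"hand":1},{"delta_pos":[0,0,0.8],"turn":0,"hand":1},{"delta_pos":[0,0,0.85],"turn":0,"hand":1},{"delta_pos":[0,0,0.85],"turn":0,"hand":1},{"delta_pos":[0,0,0.85],"turn":0,"hand":1}]'
python3 -m handwheel '[{"delta_pos":[0,0,0],"turn":0,"hand":0.6},{"delta_pos":[0,0,0],"turn":0,"hand":0.6},{"delta_pos":[0,0,0],"turn":0,"hand":0.6},{"delta_pos":[0,0,0],"turn":0,"hand":0.6},{"delta_pos":[0,0,0],"turn":0,"hand":0.6},{"delta_pos":[0,0,-4],"turn":0,"hand":0.6},{"delta_pos":[0,0,-8],"turn":0,"hand":0.6},{"delta_pos":[0,0,-12],"turn":0,"hand":0.6},{"delta_pos":[0,0,-12],"turn":0,"hand":0.5}]'
python3 - <<'E'
from h import *
go(.444,.0525,.13,110.8)
go(.444,.0525,.13,110.7-180)
E
```

```text
clock: 21.83
position: [0.6182, 0.0308, 0.0181]
ee_rot: [0.0, 0.999, 0.041, 0.0]
force: [-3.3, 1.1, 6.7]
opening: 0.159
gripper_force: 30.0
clock: 22.58
position: [0.6223, 0.0314, 0.1452]
ee_rot: [-0.0, 0.999, 0.041, 0.006]
force: [1.6, 0.4, 0.5]
opening: 0.446
gripper_force: 0.0
delta [-17.61  -3.57   1.32] turn 1.29 j7 -1.72 clock 22.5833
delta [-17.61  -3.57   1.32] turn 1.292 j7 -1.72 clock 22.5833
```

```bash
python3 -m handwheel '[{"delta_pos":[-17.6,-3.6,0],"turn":-1.85,"hand":0.45},{"delta_pos":[-17.6,-3.6,0],"turn":-1.85,"hand":0.45},{"delta_pos":[-17.6,-3.6,0],"turn":-1.85,"hand":0.45},{"delta_pos":[-17.6,-3.6,0],"turn":-1.85,"hand":0.45},{"delta_pos":[-17.6,-3.6,0],"turn":-1.85,"hand":0.45},{"delta_pos":[-17.6,-3.6,0],"turn":-1.85,"hand":0.45},{"delta_pos":[-17.6,-3.6,0],"turn":-1.85,"hand":0.45},{"delta_pos":[-17.6,-3.6,0],"turn":-1.85,"hand":0.45},{"delta_pos":[-17.6,-3.6,0],"turn":-1.85,"hand":0.45},{"delta_pos":[-17.6,-3.6,0],"turn":-1.85,"hand":0.45}]'
python3 - <<'E'
from h import *
go(.444,.0525,.13,110.8)
E
```

```text
clock: 23.42
position: [0.4396, 0.0521, 0.1372]
ee_rot: [0.0, 0.784, 0.621, 0.0]
force: [-0.3, -0.3, -0.1]
opening: 0.549
gripper_force: 0.0
delta [0.14 0.42 0.72] turn -0.595 j7 -0.63 clock 23.4167
```

```bash
python3 -m handwheel '[{"delta_pos":[0.1,0.2,0],"turn":-0.6,"hand":0.45},{"delta_pos":[0.1,0.2,0],"turn":-0.6,"hand":0.45},{"delta_pos":[0.1,0.2,0],"turn":-0.6,"hand":0.45},{"delta_pos":[0.1,0.2,0],"turn":-0.6,"hand":0.45},{"delta_pos":[0.1,0.2,0],"turn":-0.6,"hand":0.45},{"delta_pos":[0.1,0.2,0],"turn":-0.6,"hand":0.45},{"delta_pos":[0.1,0.2,0],"turn":-0.6,"hand":0.45},{"delta_pos":[0.1,0.2,0],"turn":-0.6,"hand":0.45}]'
python3 - <<'E'
from h import *
go(.444,.0525,.012,110.8)
f=frame('wrist');cv2.imwrite('pics/w7.png',f['img'])
print(w2px(f,[.444,.0525,.018]))
E
```

```text
clock: 24.08
position: [0.4418, 0.0525, 0.1371]
ee_rot: [0.0, 0.57, 0.822, 0.0]
force: [0.1, -0.0, -0.1]
opening: 0.552
gripper_force: 0.0
delta [-0.08  0.21 12.51] turn -0.005 j7 -0.08 clock 24.0833
(np.float64(324.670323207283), np.float64(237.48188957544193))
```

View pics/w7.png

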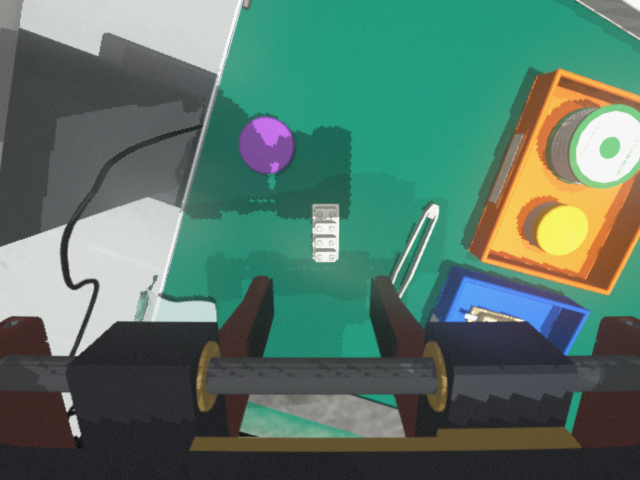

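The terminal strip is at (325,233), aligned. The tweezers, at (420,235), are clear of the right finger. Descending.

```bash
python3 -m handwheel '[{"delta_pos":[0.2,0.2,4],"turn":0,"hand":0.45},{"delta_pos":[0.2,0.2,8],"turn":0,"hand":0.45},{"delta_pos":[0.2,0.2,11],"turn":0,"hand":0.45},{"delta_pos":[0.2,0.2,12.3],"turn":0,"hand":0.45},{"delta_pos":[0.2,0.2,12.3],"turn":0,"hand":0.45},{"delta_pos":[0.2,0.2,12.3],"turn":0,"hand":0.45},{"delta_pos":[0.2,0.2,12.3],"turn":0,"hand":0.45},{"delta_pos":[0.2,0.2,12.3],"turn":0,"hand":1},{"delta_pos":[0.2,0.2,12.3],"turn":0,"hand":1},{"delta_pos":[0.2,0.2,12.3],"turn":0,"hand":1}]'
python3 -m handwheel '[{"delta_pos":[0,0,0],"turn":0,"hand":1},{"delta_pos":[0,0,0],"turn":0,"hand":1},{"delta_pos":[0,0,0],"turn":0,"hand":1},{"delta_pos":[0,0,0],"turn":0,"hand":1}]'
```

```text
clock: 24.97
position: [0.4437, 0.0551, 0.0151]
ee_rot: [0.001, 0.569, 0.823, 0.001]
force: [0.3, -0.3, 0.4]
opening: 0.365
gripper_force: 0.0
clock: 25.3
position: [0.4432, 0.0551, 0.0145]
ee_rot: [0.0, 0.568, 0.823, 0.0]
force: [-1.2, -0.7, 7.2]
opening: 0.199
gripper_force: 30.0
```

```bash
python3 -m handwheel '[{"delta_pos":[0,0,-2],"turn":0,"hand":1},{"delta_pos":[0,0,-4],"turn":0,"hand":1},{"delta_pos":[0,0,-6.5],"turn":0,"hand":1},{"delta_pos":[0,0,-6.5],"turn":0,"hand":1},{"delta_pos":[0,0,-6.5],"turn":0,"hand":1},{"delta_pos":[0,0,-6.5],"turn":0,"hand":1}]'
python3 - <<'E'
from h import *
go(.622,-.035,.08,4.6)
E
```

```text
clock: 25.8
position: [0.4426, 0.0548, 0.0787]
ee_rot: [0.0, 0.568, 0.823, -0.0]
force: [0.2, 0.4, -0.4]
opening: 0.202
gripper_force: 30.0
delta [-14.75  13.6   -0.13] turn -1.289 j7 -0.18 clock 25.8
```

```bash
python3 -m handwheel '[{"delta_pos":[-2,1.9,0],"turn":-0.12,"hand":1},{"delta_pos":[-4,3.7,0],"turn":-0.24,"hand":1},{"delta_pos":[-6,5.5,0],"turn":-0.36,"hand":1},{"delta_pos":[-8,7.4,0],"turn":-0.48,"hand":1},{"delta_pos":[-10,9.2,0],"turn":-0.6,"hand":1},{"delta_pos":[-12,11,0],"turn":-0.72,"hand":1},{"delta_pos":[-13.5,12.5,0],"turn":-0.84,"hand":1},{"delta_pos":[-14.7,13.6,0],"turn":-0.96,"hand":1},{"delta_pos":[-14.7,13.6,0],"turn":-1.08,"hand":1},{"delta_pos":[-14.7,13.6,0],"turn":-1.2,"hand":1}]'
python3 -m handwheel '[{"delta_pos":[0,0,0],"turn":-0.09,"hand":1},{"delta_pos":[0,0,0],"turn":-0.09,"hand":1},{"delta_pos":[0,0,0],"turn":-0.09,"hand":1}]'
python3 - <<'E'
from h import *
go(.622,-.035,.0178,4.6);print(get_state()['position'])
E
```

```text
clock: 26.63
position: [0.622, -0.0346, 0.0768]
ee_rot: [-0.001, 0.002, 1.0, 0.0]
force: [-0.3, 0.2, -0.5]
opening: 0.203
gripper_force: 30.0
clock: 26.88
position: [0.6214, -0.034, 0.0775]
ee_rot: [-0.001, -0.039, 0.999, 0.0]
force: [-0.2, -0.1, 0.1]
opening: 0.202
gripper_force: 30.0
delta [-0.06 -0.11  5.97] turn -0.002 j7 1.15 clock 26.8833
[ 0.6214079  -0.03400986  0.077527  ]
```

```bash
python3 -m handwheel '[{"delta_pos":[0,0,2],"turn":0,"hand":1},{"delta_pos":[0,0,4],"turn":0,"hand":1},{"delta_pos":[0,0,5.4],"turn":0,"hand":1},{"delta_pos":[0,0,5.4],"turn":0,"hand":1},{"delta_pos":[0,0,5.4],"turn":0,"hand":1},{"delta_pos":[0,0,5.4],"turn":0,"hand":1},{"delta_pos":[0,0,5.4],"turn":0,"hand":1}]'
python3 - <<'E'
from h import *
go(.622,-.035,.0178,4.6)
f=frame('wrist');cv2.imwrite('pics/w8.png',f['img'])
E
```

```text
clock: 27.47
position: [0.6229, -0.0338, 0.0262]
ee_rot: [0.001, -0.04, 0.999, -0.0]
force: [0.5, 1.0, -0.6]
opening: 0.196
gripper_force: 30.0
delta [ 0.1  -0.11  0.84] turn 0.001 j7 1.11 clock 27.4667
```

View pics/w8.png

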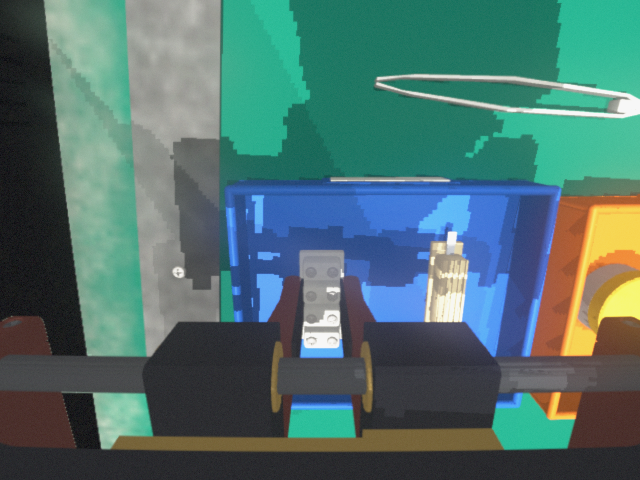

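The terminal strip hangs level in the free half of the blue tray, clear of the resistor at (447,285). Lowering and releasing, then retreating.

```bash
python3 -m handwheel '[{"delta_pos":[0,0,0.3],"turn":0,"hand":1},{"delta_pos":[0,0,0.6],"turn":0,"hand":1},{"delta_pos":[0,0,0.8],"turn":0,"hand":1},{"delta_pos":[0,0,0.85],"turn":0,"hand":1},{"delta_pos":[0,0,0.85],"turn":0,"hand":1},{"delta_pos":[0,0,0.85],"turn":0,"hand":1}]'
python3 -m handwheel '[{"delta_pos":[0,0,0],"turn":0,"hand":0.6},{"delta_pos":[0,0,0],"turn":0,"hand":0.6},{"delta_pos":[0,0,0],"turn":0,"hand":0.6},{"delta_pos":[0,0,0],"turn":0,"hand":0.6},{"delta_pos":[0,0,0],"turn":0,"hand":0.6},{"delta_pos":[0,0,-4],"turn":0,"hand":0.6},{"delta_pos":[0,0,-8],"turn":0,"hand":0.6},{"delta_pos":[0,0,-12],"turn":0,"hand":0.6},{"delta_pos":[0,0,-18],"turn":0,"hand":0.6}]'
python3 -m handwheel '[{"delta_pos":[10,0,-8],"turn":0,"hand":0.6},{"delta_pos":[20,0,-12],"turn":0,"hand":0.6},{"delta_pos":[20,0,-12],"turn":0,"hand":0.6},{"delta_pos":[20,0,-12],"turn":0,"hand":0.6},{"delta_pos":[20,0,-12],"turn":0,"hand":0.6},{"delta_pos":[20,0,-12],"turn":0,"hand":0.6},{"delta_pos":[20,0,-12],"turn":0,"hand":0.6},{"delta_pos":[20,0,-12],"turn":0,"hand":0.6}]'
python3 - <<'E'
from h import *
f=frame('top');cv2.imwrite('pics/top9.png',cv2.resize(f['img'][145:320,245:505],None,fx=3,fy=3,interpolation=cv2.INTER_CUBIC))
E
```

```text
clock: 28.02
position: [0.6223, -0.0343, 0.0176]
ee_rot: [0.0, -0.04, 0.999, -0.0]
force: [-4.1, -0.6, 9.9]
opening: 0.198
gripper_force: 30.0
clock: 28.77
position: [0.6216, -0.0339, 0.1796]
ee_rot: [-0.001, -0.041, 0.999, 0.0]
force: [1.0, -0.7, -0.2]
opening: 0.4
gripper_force: 0.0
clock: 29.43
position: [0.4225, -0.0513, 0.2992]
ee_rot: [0.001, -0.039, 0.999, -0.002]
force: [0.2, -0.1, 0.4]
opening: 0.401
gripper_force: 0.0
```

View pics/top9.png

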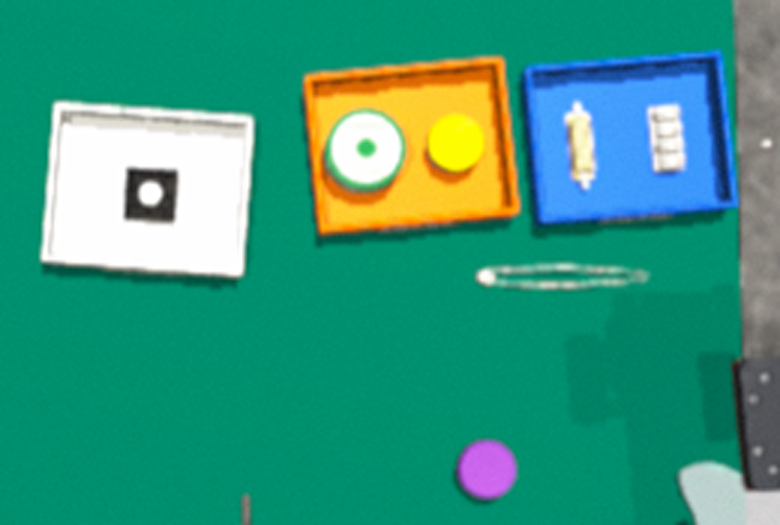

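All five parts lie flat in their trays, the tweezers at (563,275) have not moved, and the arm is clear.

```bash
python3 -c "from rig import *; print(job_done())"
```

```text
the job is handed in; nothing more can be done
None
```

I handed the job in at about 29 s of the 91 s: the last top view shows all five parts lying flat in their trays and the tweezers where they lay, but the hand-in call returned no verdict.

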